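Jog the orbital shaker from its control pods

TASK

Jog the shaker from its four small control pods, which stand loose on the bench. With the closed fingertips, switch on the rocker by pressing its raised half fully down, then press the round key fully in (it stays in), then press the long bar key fully in and keep it held down: the program finishes while the fingers are still holding the bar down. Keep to that order, never press the square key, only press the pods without lifting, shoving or tipping them, and leave everything else on the bench where it is.

Things in the scene. Friction and masses are not known exactly. Their poses are not given: they have to be found in the camera images.
- pod_rocker: light grey square cordless control pod, 70 x 70 mm, housing top 36 mm above the bench, 0.7 kg, standing loose on four rubber feet; origin at the centre of its underside, z up. Carries the rocker: a black paddle 56 x 30 mm bent into a shallow V, hinged about the pod's y axis 41 mm above the bench; one half (towards the pod's -x while off) stands up.
- pod_round: light grey square cordless control pod, 70 x 70 mm, housing top 36 mm above the bench, 0.7 kg, standing loose on four rubber feet; origin at the centre of its underside, z up. Carries the round black key, 34 mm across; the thin collar round it reaches 39 mm above the bench.
- pod_bar: light grey square cordless control pod, 70 x 70 mm, housing top 36 mm above the bench, 0.7 kg, standing loose on four rubber feet; origin at the centre of its underside, z up. Carries the long black bar key, 16 mm (x) by 56 mm (y).
- pod_square: light grey square cordless control pod, 70 x 70 mm, housing top 36 mm above the bench, 0.7 kg, standing loose on four rubber feet; origin at the centre of its underside, z up. Carries the square black key, 28 x 28 mm: the stop key, not to be pressed.
- rocker_raised_half (a point): point on the upper face of the rocker's raised half, 20 mm from the hinge line, 8 mm inside its outer end and mid-width: press straight down here. About 51 mm above the bench when off, with the half sloping up outwards by 0.38 rad (outer end about 54 mm high); about 43 mm and level when fully on. The point moves with the rocker.
- ready_key_top (a point): centre of the flat top of the round key, 50 mm above the bench, 44 mm when fully in; moves with the key
- run_bar_top (a point): centre of the flat top of the bar key, 50 mm above the bench, 44 mm when fully in; moves with the key
- stop_key_top (a point): centre of the flat top of the square key, 50 mm above the bench
- power_rocker (a joint): rocker angle in rad: 0 off, 0.38 fully on; no spring, it stays where it is left; takes 2 to 4 N at the marked point
- ready_key (a joint): travel of the round key in m: 0 out, 0.006 fully in; no spring, it stays where it is left; takes about 4 N
- run_bar (a joint): travel of the bar key in m: 0 out, 0.006 fully in; a spring returns it; about 1.3 N to start, 5.5 N fully in
- stop_key (a joint): travel of the square key in m: 0 out, 0.006 fully in; a spring returns it, as for the bar key
- timer: small loose white timer, 62 x 66 x 17 mm, with keys on its top, standing in the row of the pods; a bystander; origin under its centre
- marker: loose marker pen lying along y between the pods and the shaker, 13 x 138 x 14 mm; a bystander
- boat: loose weighing boat, 62 x 62 x 14 mm, to the right; a bystander
- tube: loose 15 ml tube lying to the left of the pods, 108 x 22 x 22 mm; a bystander

How it is judged (in metres and radians):
On the way, in this order (a step that is already met when the one before it is completed fails the run):
1. the rocker is pressed fully on (value of joint power_rocker above 0.3 rad), for 0.1 s.
2. then the round key is pressed fully in (value of joint power_rocker above 0.3 rad and value of joint ready_key above 0.0045 m), for 0.1 s.
3. then the bar key is pressed fully in (all of step 2 and value of joint run_bar above 0.0042 m), for 0.2 s.
At the end, for the whole second after the job is handed in: The rocker is on (over 0.30 of 0.38 rad), the round key in (over 4.5 of 6 mm), the bar key held in by the fingers (over 4.2 of 6 mm, over 1 N), the square key out; all pods within 25 mm of where they stood and upright within 0.15 rad, all bystanders within 30 mm (all of step 3 and contact force between the fingers and run_bar above 1 N and value of joint stop_key below 0.002 m and distance of each of pod_rocker, pod_round, pod_bar, pod_square from where it was at the start of the episode below 0.025 m and angle between each of pod_rocker, pod_round, pod_bar, pod_square's own z axis and vertical below 0.15 rad and distance of each of timer, marker, boat, tube from where it was at the start of the episode below 0.03 m); the arm keeps its last pose, push and grip.
It fails at once if the square stop key is pressed (value of joint stop_key above 0.003 m).
It fails at once if the round key is pressed before the rocker is on (value of joint ready_key above 0.003 m and not (value of joint power_rocker above 0.3 rad)).
It fails at once if the bar key is pressed before the rocker is on and the round key is in (value of joint run_bar above 0.003 m and not (value of joint power_rocker above 0.3 rad and value of joint ready_key above 0.0045 m)).
It fails at once if a pod is lifted, shoved or tipped (distance of any of pod_rocker, pod_round, pod_bar, pod_square from where it was at the start of the episode above 0.025 m or angle between any of pod_rocker, pod_round, pod_bar, pod_square's own z axis and vertical above 0.15 rad or height (world z) of any of pod_rocker, pod_round, pod_bar, pod_square above 0.01 m).
It fails at once if a bystander is moved (distance of any of timer, marker, boat, tube from where it was at the start of the episode above 0.03 m).
It also fails if it takes over 42 s, if anything falls off the work surface, if the arm or the gripper's body presses on something with over 40 N, if the wrist force passes 120 N, or if a joint passes its speed limit or range.

ROBOT

A 7-joint arm with a two-finger parallel gripper is mounted at the origin on a cart in front of the work surface, level with it; the furniture and walls round the work are solid. World frame = base frame: x ahead of the robot, y to its left, z up, the work surface at z = 0. Lengths are in mm, angles in degrees, forces in N, time in s.
With the tool pointing down it reaches from about 425 to 875 mm from the base axis. Payload 8.4 kg.
Tool frame: the origin (TCP) lies on the centre line of the jaws, within the pads' length; the fingertips stand 22 mm ahead of it and the grasp point (between the pads) lies 3 mm ahead of it; z points along the fingers, y is the line along which they close (so a half turn about z gives the same grasp; the last joint's range is limited). The gripper opens to 85 mm and grips with 20 to 120 N. Pads are 22 mm wide; open, the fingers measure 114 mm over their backs; the gripper's body (76 mm by 85 mm) begins 54 mm behind the grasp point. The pads swing forward as they close: fully open they stand 13 mm farther back than shut.
Start: joints at [71.093, 19.091, 2.286, 83.961, -0.768, 76.965, -3.352], TCP at [148.671, -632.742, 253.308] pointing down, gripper open.
Joint ranges: [-147.57, 147.57], [-21.85, 119.76], [-74.77, 79.35], [14.55, 137.4], [-85.83, 265.84], [4.83, 119.75], [-152.11, 152.11]. Speed limits (degrees/s): [127.2, 127.2, 159.86, 159.86, 180, 180, 180].

INTERFACE

Orientations are given as a 3x3 rotation matrix whose columns are the frame's x, y, z axes.
In Python, from station import * gives the robot as it stands. The module is installed in compiled form; this text tells all that it offers.
- The arm moves only by the shell command python3 -m crank 'ROWS' [FORCE]. ROWS is JSON, a list of rows, each a list of 5 numbers: the shift along the world's x, y, z in mm, then the turn about the world's z in rad, then the finger opening in mm, from 0 to 85.4. A call has 1 to 20 rows; each row shifts and turns the commanded pose from where the row before left it; what a row does not reach is not made up. A row lasts 1/12 s, in which the tool goes at most 41.7 mm and 7.16 degrees, less where a joint would pass 70% of its speed; a pose out of reach is approached as far as the arm can. A call is refused whole if a number of a shift passes 41.7 or a number of a turn 0.125, either way. A call with a gripper value outside its range is refused whole. The fingers move at their own pace and stop on an object; FORCE is the grip in N (left out, the last holds). Time passes only in rows, so rows that do not move let the fingers close. It gives the time, the measured TCP pose, the force, the opening and the grip force at its end, in the units of the state.
- get_state(): the state, without advancing time (a new reading comes with each control period).
- snapshot(name): name is "scene" or "top" or "wrist"; returns the picture (420x560x3 uint8, red, green, blue); there is no depth.
- camera_params(name): a dict with "camera_matrix" (3x3 intrinsics, pixels), "k1" (the pictures are not rectified: a ray, as slopes to the right and down, at radius r is drawn at 1 + k1 r^2 times it, then the intrinsics apply), "camera_from_world" (4x4, takes a point from world to camera coordinates). Camera axes: x right, y down, z forward; pixel columns grow to the right and rows downward; lengths in mm; the calibration is good to about 2 mm. A picture is of the moment at which its call begins: read the wrist's pose just before it. camera_params takes no time and is no camera call; for the wrist camera it gives the pose at the moment of the call.
- sign_off(): hands the job in; it is judged then, once.
The state is a dict: "time": time; "joints": joint angles; "qvel": joint speeds; "joint_efforts": joint torques, N m; "tool_pos": TCP position; "tool_rot": TCP orientation; "force": force on the tool from outside, world axes, zero at the start; "ft_torque": the same for the moment, N m; "width": opening from 0.0 (shut) to 1.0 (fully open); "grip_force": force on a finger pad.
Only numpy, scipy, OpenCV 4.12 (cv2) and the standard library are available. Lean on these libraries where they do the work, as an engineer would, in place of code of your own. Each camera call takes 0.05 s, during which the arm holds its last target. There are 200 camera calls.

## Working session

There is one attempt and no reset: what is moved stays moved. The work goes in short steps, Python scripts to look and compute and a shell command to move; the robot and the scene stay as the last step left them, time stands still between calls to the robot, and variables do not carry over. Pictures are saved under pics/ and viewed, at most 13 in all, crops included, and the job is handed in when it is done.

```bash
mkdir -p pics; cat > h.py <<'E'
from station import *
import numpy as np, cv2
def save(n,f):
    im=snapshot(n); cv2.imwrite('pics/'+f,cv2.cvtColor(im,cv2.COLOR_RGB2BGR)); return im
def ray(P,u,v):
    K=np.array(P["camera_matrix"]);T=np.array(P["camera_from_world"])
    x=cv2.undistortPoints(np.array([[[u,v]]],float),K,np.array([P["k1"],0,0,0,0.]))[0,0]
    R=T[:3,:3]; o=-R.T@T[:3,3]; return o,R.T@np.array([x[0],x[1],1])
def plane(P,u,v,z):
    o,d=ray(P,u,v); return o+d*(z-o[2])/d[2]
def tri(a,b):
    A=[];B=[]
    for o,d in(a,b):
        d=d/np.linalg.norm(d);M=np.eye(3)-np.outer(d,d);A.append(M);B.append(M@o)
    p=np.linalg.solve(sum(A),sum(B))
    return p,[np.linalg.norm(M@p-b) for M,b in zip(A,B)]
E
python3 - <<'E'
from h import *
s=get_state();print(s)
for n in("top","scene"):
    save(n,n+"0.png");P=camera_params(n);T=np.array(P["camera_from_world"]);print(n,P["camera_matrix"],P["k1"],-T[:3,:3].T@T[:3,3])
E
```

```text
{'time': 0.0, 'joints': array([71.09222733, 19.13130546,  2.2836945 , 84.01209128, -0.76682587,
       76.96634886, -3.35102679]), 'qvel': array([ 0.01560474, -0.03653319, -0.0025951 , -0.03389664,  0.00200878,
        0.13814721, -0.05800623]), 'joint_efforts': array([ 5.42672242e-04, -6.58565140e+01,  1.36552870e+00, -4.05563629e+01,
        1.67617283e-02,  1.26564110e-02,  1.06233784e-05]), 'tool_pos': array([ 148.57188345, -632.34697235,  252.41732796]), 'tool_rot': array([[ 9.73479635e-01,  2.28773151e-01, -4.95437134e-04],
       [ 2.28773655e-01, -9.73478371e-01,  1.57364697e-03],
       [-1.22289158e-04, -1.64525624e-03, -9.99998639e-01]]), 'force': array([ 1.74954277, -0.66254846, -0.24275964]), 'ft_torque': array([ 0.03064325,  0.01625215, -0.05015191]), 'grip_force': 0.0, 'width': 1.002118393773974}
top [[411.20131031   0.         284.83223572]
 [  0.         411.20131031 209.51247646]
 [  0.           0.           1.        ]] -0.004772486583613277 [ 288.76985102   -6.94116572 1302.88391754]
scene [[481.01629965   0.         271.21862188]
 [  0.         481.01629965 208.27123696]
 [  0.           0.           1.        ]] 0.03274312087991716 [ 149.54240476  746.0127223  1041.58755554]
```

View pics/top0.png

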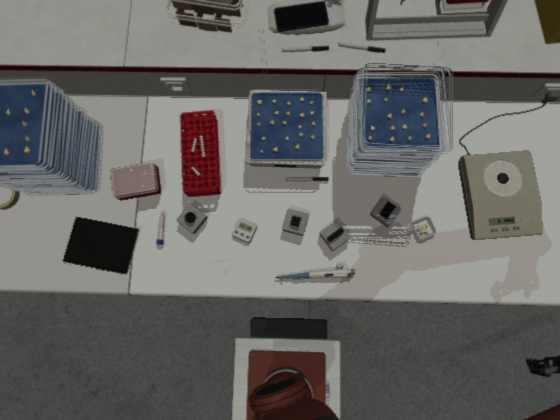

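View pics/scene0.png

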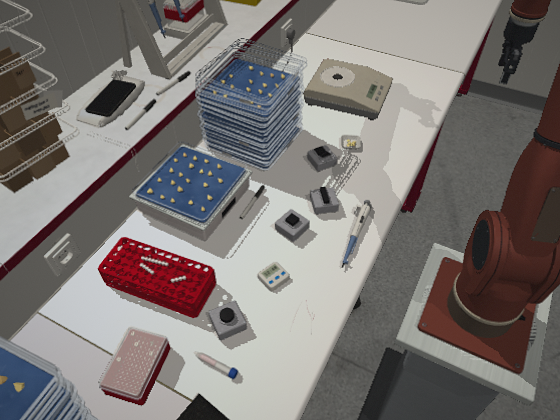

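The top view shows the round pod at (192,219), the timer at (244,231), the square-key pod at (295,221), and two more pods at (334,236) and (385,209). I'll enlarge it to tell those two apart.

```bash
python3 - <<'E'
from h import *
a=cv2.imread('pics/top0.png')[190:260,170:440];b=cv2.imread('pics/scene0.png')[135:350,200:370]
cv2.imwrite('pics/c1.png',cv2.resize(a,(780,202),interpolation=cv2.INTER_CUBIC))
a=cv2.resize(cv2.imread('pics/top0.png')[190:260,270:410],(560,280),interpolation=cv2.INTER_CUBIC)
b=cv2.resize(cv2.imread('pics/scene0.png')[135:205,290:370],(320,280),interpolation=cv2.INTER_CUBIC)
cv2.imwrite('pics/c1.png',cv2.resize(np.hstack([a,b]),(792,252)))
P=camera_params("top")
for n,u,v in(("round",192,219),("timer",244,231),("sq",295,221),("A",334,236),("B",385,209),("boat",424,230)):print(n,plane(P,u,v,40).round())
E
```

```text
round [506. 306.  40.]
timer [472. 141.  40.]
sq [507. -16.  40.]
A [ 463. -138.   40.]
B [ 552. -297.   40.]
boat [ 488. -415.   40.]
```

View pics/c1.png

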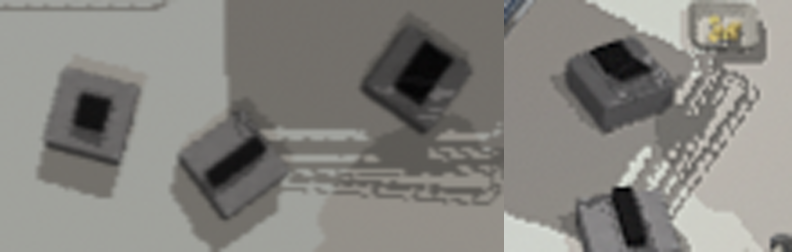

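Pod A at about (463,-138) carries the bar, and pod B at about (552,-297) is the rocker. I'll move in and look at the rocker with the wrist camera.

```bash
python3 -m crank '[[30,25,10,0,0],[35,30,10,0,0],[35,30,10,0,0],[35,30,0,0,0],[35,30,0,0,0],[35,30,0,0,0],[35,30,0,0,0],[35,30,0,0,0],[35,30,0,0,0],[20,20,0,0,0],[0,0,0,0,0],[0,0,0,0,0]]' 30
python3 - <<'E'
from h import *
P=camera_params("wrist");save("wrist","w1.png");T=np.array(P["camera_from_world"]);print(-T[:3,:3].T@T[:3,3],T[:3,:3].round(2),get_state()["tool_pos"])
E
```

```text
time: 1.1
tool_pos: [451.6, -370.2, 280.5]
tool_rot: [[0.973, 0.233, -0.0], [0.233, -0.973, 0.001], [-0.0, -0.001, -1.0]]
force: [-1.0, -1.1, 0.3]
width: -0.002
grip_force: 0.0
[ 514.8791233  -355.59244932  402.22066082] [[ 0.23 -0.97 -0.  ]
 [-0.94 -0.23  0.26]
 [-0.25 -0.06 -0.97]] [ 450.14366327 -371.99908629  280.55941755]
```

View pics/w1.png

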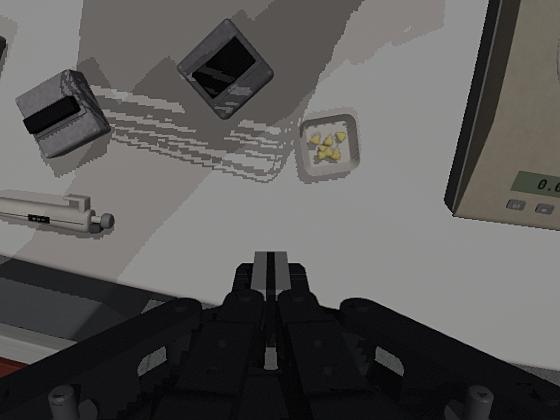

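The rocker pod is at wrist pixel (226,68), the bar pod at (60,112), and the boat at (330,145). Next is a second wrist position for triangulation.

```bash
python3 -m crank '[[25,30,-10,0,0],[25,30,-20,0,0],[0,0,-20,0,0],[0,0,0,0,0],[0,0,0,0,0],[0,0,0,0,0]]'
cat >> h.py <<'E'
def blobs(im,lo=400,thr=28,vmax=235):
    g=im.max(2); m=(g<thr).astype(np.uint8)
    m[vmax:]=0
    m=cv2.morphologyEx(m,cv2.MORPH_OPEN,np.ones((3,3)))
    out=[]
    for c in cv2.findContours(m,cv2.RETR_EXTERNAL,cv2.CHAIN_APPROX_NONE)[0]:
        if cv2.contourArea(c)>lo:
            h=cv2.convexHull(c)
            q=cv2.approxPolyDP(h,0.05*cv2.arcLength(h,True),True).reshape(-1,2)
            M=cv2.moments(h); out.append((np.array([M["m10"],M["m01"]])/M["m00"],cv2.contourArea(h),q))
    return out
E
python3 - <<'E'
from h import *
P=camera_params("wrist");im=save("wrist","w2.png")
np.savez('w2.npz',K=P["camera_matrix"],T=P["camera_from_world"],k=P["k1"])
print(get_state()["tool_pos"])
for f in("w1","w2"):
    i=cv2.imread(f'pics/{f}.png')
    for b in blobs(i): print(f,b[0].round(1),b[1],b[2].tolist())
E
```

```text
time: 1.65
tool_pos: [497.9, -315.9, 232.9]
tool_rot: [[0.974, 0.225, 0.0], [0.225, -0.974, -0.001], [-0.0, 0.001, -1.0]]
force: [-0.5, 0.1, -0.3]
width: -0.001
grip_force: 0.0
[ 498.2547609  -315.86011242  233.30607489]
w1 [ 51.6 114.5] 1041.0 [[73, 96], [78, 111], [29, 132], [24, 119]]
w1 [210.6  83.1] 524.0 [[192, 74], [230, 84], [211, 97]]
w1 [231.1  59.5] 1146.0 [[254, 59], [236, 78], [206, 67], [232, 38]]
w2 [ 73. 181.] 1133.0 [[98, 162], [103, 176], [48, 200], [43, 186]]
w2 [266.8 131.7] 2269.0 [[280, 98], [300, 125], [254, 165], [233, 140]]
```

View pics/w2.png

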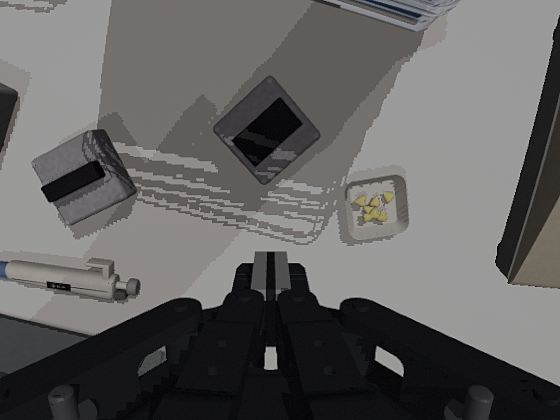

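```bash
python3 - <<'E'
import cv2,numpy as np
a=cv2.imread('pics/w1.png')[12:122,172:282];b=cv2.imread('pics/w2.png')[68:190,206:328]
f=lambda x:cv2.resize(np.clip(x*2.0,0,255).astype(np.uint8),(396,396),interpolation=cv2.INTER_CUBIC)
cv2.imwrite('pics/c2.png',np.hstack([f(a),f(b)]))
E
```

```text
(no output)
```

View pics/c2.png

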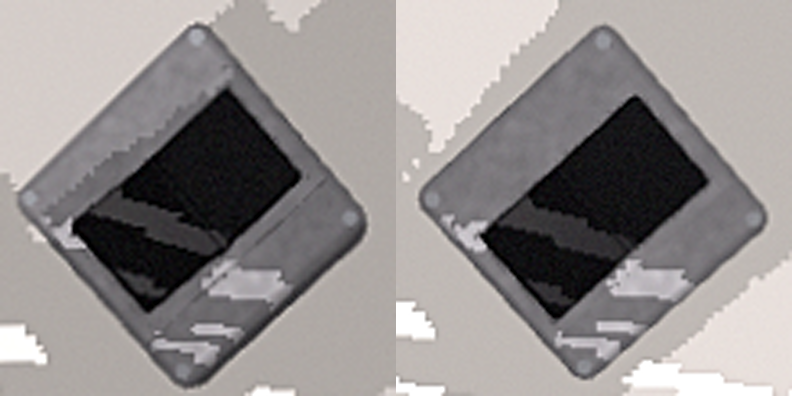

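```bash
python3 - <<'E'
from h import *
d=np.load('w2.npz');P2=dict(camera_matrix=d['K'],camera_from_world=d['T'],k1=float(d['k']))
R2=d['T'][:3,:3];c1=np.array([514.8791233,-355.59244932,402.22066082])
a=np.arctan2(.233,.973)-np.arctan2(.225,.974)
Rz=np.array([[np.cos(a),-np.sin(a),0],[np.sin(a),np.cos(a),0],[0,0,1]])
T1=np.eye(4);T1[:3,:3]=R2@Rz.T;T1[:3,3]=-T1[:3,:3]@c1
print(T1[:3,:3].round(3),a)
P1=dict(P2,camera_from_world=T1); np.savez('w1.npz',K=d['K'],T=T1,k=d['k'])
A=np.array([(228,89),(301,178),(150,313),(72,228),(197,36),(350,217),(182,373),(28,199)])/3.6+[172,12]
B=np.array([(242,96),(314,181),(164,319),(86,233),(207,36),(361,220),(188,368),(36,200)])*122/396+[206,68]
A=list(A)+[np.array(p) for p in[(73,96),(78,111),(29,132),(24,119)]]
B=list(B)+[np.array(p) for p in[(98,162),(103,176),(48,200),(43,186)]]
for p,q in zip(A,B):
    x,r=tri(ray(P1,*p),ray(P2,*q));print(x.round(1),np.round(r,1),plane(P2,*q,36 if p is A[4] else 50).round(1))
print("screws centre@36",np.mean([plane(P2,*q,36) for q in B[4:8]],0))
E
```

```text
[[ 0.234 -0.972  0.   ]
 [-0.939 -0.226  0.259]
 [-0.252 -0.061 -0.966]] 0.008015810285351282
[ 577.4 -306.9   42.2] [0.1 0.1] [ 576.9 -306.7   50. ]
[ 560.6 -330.4   40. ] [0.1 0.1] [ 560.6 -329.5   50. ]
[ 517.2 -299.8   49.3] [0. 0.] [ 517.2 -299.8   50. ]
[ 534.  -274.7   45.3] [0.2 0.2] [ 534.5 -275.3   50. ]
[ 590.9 -294.4   30.5] [0. 0.] [ 590.3 -294.5   36. ]
[ 553.7 -345.2   40.2] [0.1 0.1] [ 553.9 -343.8   50. ]
[ 503.4 -309.3   35.2] [0.2 0.2] [ 505.9 -308.9   50. ]
[ 539.  -259.3   36. ] [0.2 0.2] [ 539.9 -261.    50. ]
[ 489.9 -163.6   47.1] [0.1 0.1] [ 490.5 -164.7   50. ]
[ 475.5 -164.7   36.2] [0.1 0.1] [ 479.2 -170.5   50. ]
[ 445.  -121.    46.7] [0.4 0.4] [ 446.1 -122.4   50. ]
[ 457.1 -115.3   47.2] [0.1 0.1] [ 458.  -116.9   50. ]
screws centre@36 [ 546.54472114 -302.13134906   36.        ]
```

The lower-left paddle end, towards -x/+y, is the raised one: it triangulates about 6 mm higher and looks larger in the image. I'll press at about (532,-292).

```bash
python3 -m crank '[[17,12,-35,0,0],[17,12,-35,0,0],[0,0,-35,0,0],[0,0,-28,0,0],[0,0,0,0,0],[0,0,0,0,0],[0,0,0,0,0]]'
python3 - <<'E'
from h import *
P=camera_params("wrist");save("wrist","w3.png");np.savez('w3.npz',K=P["camera_matrix"],T=P["camera_from_world"],k=P["k1"])
s=get_state();print(s["tool_pos"],s["force"])
E
```

```text
time: 2.28
tool_pos: [533.9, -291.2, 101.6]
tool_rot: [[0.974, 0.227, 0.003], [0.227, -0.974, -0.002], [0.002, 0.002, -1.0]]
force: [-0.2, -0.9, 0.5]
width: -0.002
grip_force: 0.0
[ 534.30173892 -291.0887693   102.03482778] [ 0.81748966 -0.18430631  0.53146165]
```

View pics/w3.png

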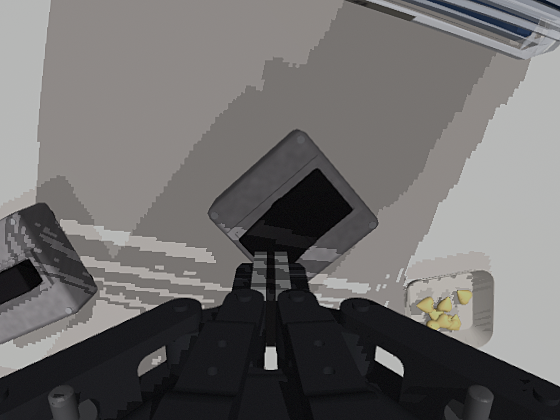

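The fingertip at (270,250) stands over the near-left end of the paddle, as planned. Now I press down, reading force.

```bash
python3 -m crank '[[-2,-1,-15,0,0],[0,0,-8,0,0],[0,0,-4,0,0],[0,0,-3,0,0],[0,0,0,0,0],[0,0,0,0,0]]'; python3 -m crank '[[0,0,-3,0,0],[0,0,-2,0,0],[0,0,-2,0,0],[0,0,0,0,0],[0,0,0,0,0]]'
```

```text
time: 2.83
tool_pos: [531.5, -290.7, 69.5]
tool_rot: [[0.973, 0.229, 0.001], [0.229, -0.973, -0.0], [0.001, 0.0, -1.0]]
force: [0.4, 0.3, 0.3]
width: -0.001
grip_force: 0.0
time: 3.25
tool_pos: [531.7, -290.7, 65.1]
tool_rot: [[0.973, 0.229, 0.001], [0.229, -0.973, -0.001], [0.001, 0.001, -1.0]]
force: [-12.2, 5.3, 30.5]
width: 0.001
grip_force: 14.8
```

The tip stopped hard at 43 mm with 30 N, which matches fully on. I'll lift off and check.

```bash
python3 -m crank '[[0,0,10,0,0],[-5,0,35,0,0],[-15,0,40,0,0],[-15,-10,40,0,0],[0,0,40,0,0],[0,0,0,0,0],[0,0,0,0,0]]'
python3 - <<'E'
from h import *
P=camera_params("wrist");save("wrist","w4.png");np.savez('w4.npz',K=P["camera_matrix"],T=P["camera_from_world"],k=P["k1"])
s=get_state();print(s["tool_pos"],s["force"])
b=cv2.imread('pics/w4.png')
for q in blobs(b): print(q[0].round(1),q[1],q[2].tolist())
b=b[60:210,180:380]
cv2.imwrite('pics/c4.png',cv2.resize(np.clip(b*2.0,0,255).astype(np.uint8),(800,600),interpolation=cv2.INTER_CUBIC))
E
```

```text
time: 3.83
tool_pos: [498.6, -300.8, 227.0]
tool_rot: [[0.974, 0.228, 0.005], [0.228, -0.974, -0.003], [0.004, 0.004, -1.0]]
force: [0.3, -0.1, -1.4]
width: 0.0
grip_force: 0.0
[ 497.69735635 -300.1962066   224.78005971] [ 0.32095766 -0.1361394  -1.10997822]
[ 85.2 186.9] 1161.5 [[110, 167], [116, 182], [59, 206], [54, 193]]
[283.2 138.4] 2309.5 [[297, 105], [318, 132], [268, 171], [249, 146]]
```

View pics/c4.png

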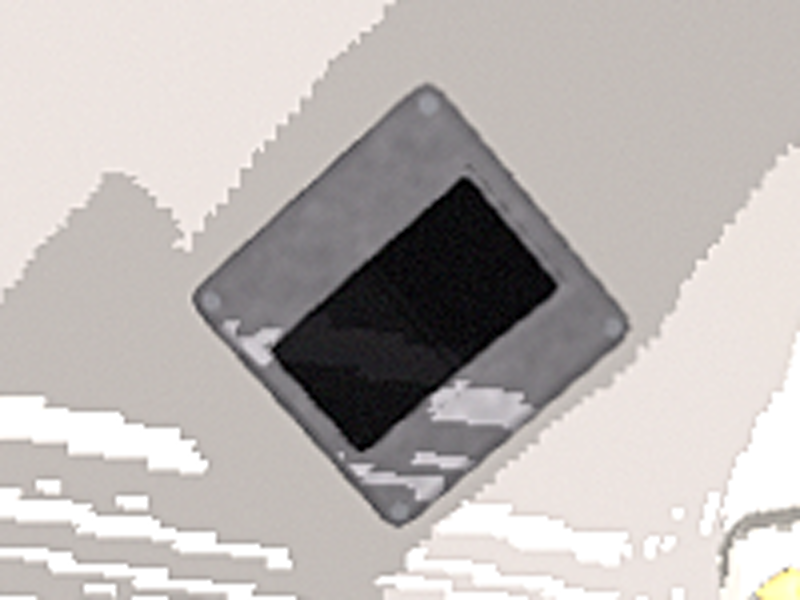

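The rocker is flipped: the upper-right end is now raised, with its gap visible, and the pod hasn't moved. Next I measure the bar and then the round pod from above.

```bash
python3 -m crank '[[-14,32,5,0,0],[-14,32,5,0,0],[-14,32,0,0,0],[-14,32,0,0,0],[-12,32,0,0,0],[0,0,0,0,0],[0,0,0,0,0],[0,0,0,0,0]]'
python3 - <<'E'
from h import *
P=camera_params("wrist");im=save("wrist","w5.png");np.savez('w5.npz',K=P["camera_matrix"],T=P["camera_from_world"],k=P["k1"])
T=np.array(P["camera_from_world"]);print(get_state()["tool_pos"],-T[:3,:3].T@T[:3,3])
for f in("w2","w4","w5"):
    d=np.load(f+'.npz');Q=dict(camera_matrix=d['K'],camera_from_world=d['T'],k1=float(d['k']))
    for q in blobs(cv2.imread(f'pics/{f}.png')): print(f,q[0].round(),q[1],q[2].tolist(),plane(Q,*q[0],50).round(1),[plane(Q,*c,50)[:2].round().tolist() for c in q[2]])
E
```

```text
time: 4.55
tool_pos: [429.0, -140.2, 233.1]
tool_rot: [[0.973, 0.229, -0.001], [0.229, -0.973, 0.0], [-0.001, -0.0, -1.0]]
force: [0.3, -0.3, 0.7]
width: 0.004
grip_force: 0.0
[ 429.09690061 -140.72944297  233.17976456] [ 492.38781409 -125.80251024  354.70200778]
w2 [ 73. 181.] 1133.0 [[98, 162], [103, 176], [48, 200], [43, 186]] [ 468.7 -144.1   50. ] [[490.0, -165.0], [479.0, -171.0], [446.0, -122.0], [458.0, -117.0]]
w2 [267. 132.] 2269.0 [[280, 98], [300, 125], [254, 165], [233, 140]] [ 547.5 -301.8   50. ] [[576.0, -306.0], [559.0, -328.0], [518.0, -297.0], [534.0, -276.0]]
w4 [ 85. 187.] 1161.5 [[110, 167], [116, 182], [59, 206], [54, 193]] [ 468.9 -144.    50. ] [[491.0, -164.0], [479.0, -170.0], [446.0, -122.0], [457.0, -117.0]]
w4 [283. 138.] 2309.5 [[297, 105], [318, 132], [268, 171], [249, 146]] [ 547.1 -301.3   50. ] [[576.0, -306.0], [559.0, -328.0], [518.0, -295.0], [535.0, -275.0]]
w5 [281. 149.] 1230.5 [[309, 130], [312, 145], [255, 169], [251, 152]] [ 467.4 -140.8   50. ] [[488.0, -160.0], [476.0, -165.0], [445.0, -123.0], [459.0, -117.0]]
w5 [485. 102.] 2411.5 [[505, 70], [521, 97], [465, 135], [450, 108]] [ 546.3 -298.7   50. ] [[576.0, -307.0], [559.0, -329.0], [516.0, -291.0], [534.0, -271.0]]
w5 [146.  67.] 1282.5 [[136, 45], [169, 60], [157, 89], [125, 75]] [506.8 -18.6  50. ] [[522.0, -7.0], [516.0, -36.0], [492.0, -30.0], [497.0, -2.0]]
```

View pics/w5.png

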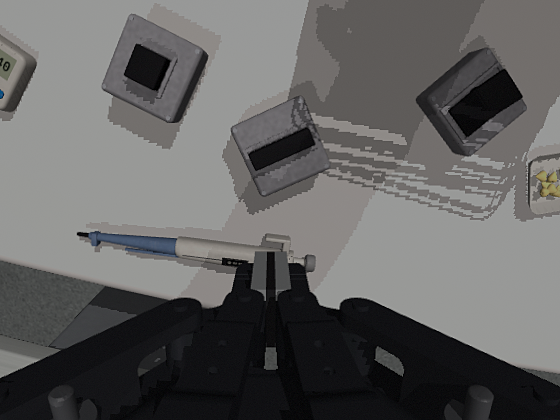

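The bar pod is centred at pixel (281,149), with the bar at about (467.5,-141.5). The square key is at (147,67), well clear. Next, the round pod.

```bash
python3 -m crank '[[4,30,0,0,0],[4,40,0,0,0],[3,40,0,0,0],[3,40,0,0,0],[3,40,0,0,0],[3,40,0,0,0],[3,40,0,0,0],[3,40,0,0,0],[3,40,0,0,0],[3,40,0,0,0],[3,30,0,0,0],[0,20,0,0,0],[0,0,0,0,0],[0,0,0,0,0],[0,0,0,0,0]]'
python3 - <<'E'
from h import *
P=camera_params("wrist");im=save("wrist","w6.png")
print(get_state()["tool_pos"])
for q in blobs(im): print(q[0].round(1),q[1],q[2].tolist(),plane(P,*q[0],50).round(1))
P=camera_params("top");im=cv2.imread('pics/top0.png')[:,:,::-1]
for q in blobs(im,60,45): 
    if 200<q[0][1]<250 and q[0][0]>150: print("top",q[0].round(1),q[1],plane(P,*q[0],50).round(1))
E
```

```text
time: 5.85
tool_pos: [464.9, 298.6, 233.2]
tool_rot: [[0.974, 0.227, -0.001], [0.227, -0.974, -0.0], [-0.001, 0.0, -1.0]]
force: [0.6, -1.1, -0.2]
width: 0.006
grip_force: 0.0
[465.01110102 298.2432724  233.39362433]
[267.1 135.3] 1192.0 [[271, 116], [286, 140], [266, 155], [252, 148], [248, 131]] [511.4 311.9  50. ]
[ 34.1 168.3] 8737.5 [[0, 96], [82, 130], [56, 234], [0, 234]] [438.5 507.4  50. ]
top [189.9 217.4] 73.5 [509.3 310.5  50. ]
top [386.9 209.8] 144.0 [ 547.2 -300.2   50. ]
```

View pics/w6.png

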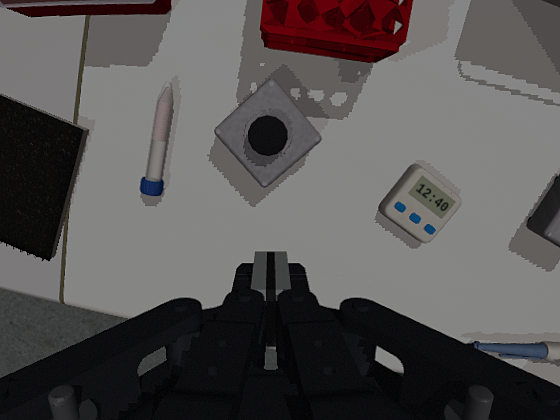

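The round key is at pixel (267,135), which gives (511,312); the top view agrees within 2 mm.

```bash
python3 -m crank '[[23,7,0,0,0],[23,6,-20,0,0],[0,0,-40,0,0],[0,0,-40,0,0],[0,0,-40,0,0],[0,0,-12,0,0],[0,0,0,0,0],[0,0,0,0,0]]'; python3 -m crank '[[0,0,-5,0,0],[0,0,-3,0,0],[0,0,-3,0,0],[0,0,-3,0,0],[0,0,0,0,0],[0,0,0,0,0]]'
```

```text
time: 6.57
tool_pos: [510.9, 312.5, 83.1]
tool_rot: [[0.974, 0.228, 0.0], [0.228, -0.974, 0.0], [0.0, -0.0, -1.0]]
force: [0.5, 0.8, 1.2]
width: -0.002
grip_force: 0.0
time: 7.07
tool_pos: [510.6, 313.2, 68.5]
tool_rot: [[0.974, 0.229, 0.001], [0.229, -0.974, 0.001], [0.001, -0.0, -1.0]]
force: [2.4, 0.6, 2.1]
width: 0.005
grip_force: 1.1
```

```bash
python3 -m crank '[[0,0,-2,0,0],[0,0,-2,0,0],[0,0,0,0,0],[0,0,0,0,0]]'
```

```text
time: 7.4
tool_pos: [510.8, 313.3, 66.0]
tool_rot: [[0.974, 0.229, 0.002], [0.229, -0.974, -0.0], [0.002, 0.0, -1.0]]
force: [-3.8, -4.2, 20.6]
width: 0.002
grip_force: 10.4
```

The key is fully in: tip at 44 mm with 20 N. Now to the bar, at a safe height.

```bash
python3 -m crank '[[0,0,0,0,0],[0,0,20,0,0],[0,0,40,0,0],[0,0,40,0,0],[-10,-20,20,0,0],[-15,-35,0,0,0],[-10,-40,0,0,0],[-8,-40,0,0,0],[0,-40,0,0,0],[0,-40,0,0,0],[0,-40,0,0,0],[0,-40,0,0,0],[0,-40,0,0,0],[0,-40,0,0,0],[0,-40,0,0,0],[0,-40,0,0,0],[0,-25,0,0,0],[0,-15,0,0,0],[0,0,0,0,0],[0,0,0,0,0]]'
python3 - <<'E'
from h import *
P=camera_params("wrist");im=save("wrist","w7.png")
print(get_state()["tool_pos"])
for q in blobs(im): print(q[0].round(1),q[1],q[2].tolist(),plane(P,*q[0],50).round(1),[plane(P,*c,50)[:2].round().tolist() for c in q[2]])
E
```

```text
time: 9.07
tool_pos: [466.7, -182.1, 183.5]
tool_rot: [[0.974, 0.227, -0.001], [0.227, -0.974, 0.001], [-0.001, -0.001, -1.0]]
force: [0.5, 1.7, -0.3]
width: 0.002
grip_force: 0.0
[ 467.01699304 -181.03161638  183.60913819]
[216.8 191.7] 1674.0 [[247, 168], [252, 188], [186, 215], [181, 196]] [ 468.3 -141.8   50. ] [[490.0, -160.0], [477.0, -166.0], [446.0, -123.0], [459.0, -117.0]]
[454.9 136.6] 3295.0 [[478, 99], [498, 131], [433, 175], [412, 146]] [ 546.9 -299.1   50. ] [[576.0, -307.0], [559.0, -329.0], [517.0, -293.0], [533.0, -271.0]]
[ 59.8 101. ] 1810.5 [[45, 76], [86, 92], [74, 126], [34, 110]] [507.4 -20.   50. ] [[522.0, -7.0], [517.0, -38.0], [492.0, -32.0], [497.0, -1.0]]
```

View pics/w7.png

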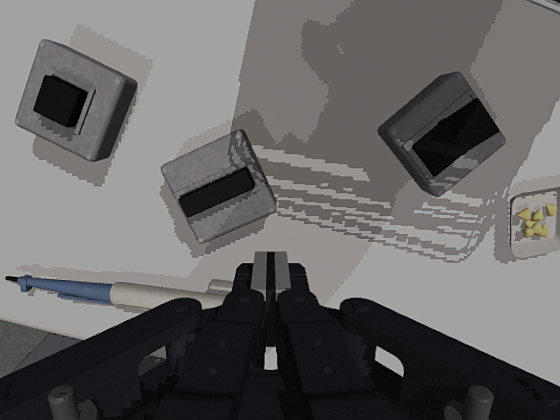

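The bar is at pixel (217,192), giving (468,-142); I overshot y by 40 mm, so I correct that and then press.

```bash
python3 -m crank '[[1,20,0,0,0],[0,19,0,0,0],[0,0,-30,0,0],[0,0,-40,0,0],[0,0,-30,0,0],[0,0,0,0,0],[0,0,0,0,0]]'; python3 -m crank '[[0,0,-6,0,0],[0,0,-4,0,0],[0,0,-4,0,0],[0,0,-3,0,0],[0,0,0,0,0],[0,0,0,0,0],[0,0,0,0,0]]'
```

```text
time: 9.7
tool_pos: [467.4, -141.3, 83.5]
tool_rot: [[0.973, 0.231, -0.003], [0.231, -0.973, 0.002], [-0.002, -0.002, -1.0]]
force: [-0.4, 0.1, 0.6]
width: 0.004
grip_force: 0.0
time: 10.28
tool_pos: [469.2, -143.2, 67.8]
tool_rot: [[0.973, 0.229, 0.002], [0.229, -0.973, -0.0], [0.002, 0.001, -1.0]]
force: [3.3, -0.4, 4.9]
width: -0.002
grip_force: 2.1
```

```bash
python3 -m crank '[[0,0,-2,0,0],[0,0,-2,0,0],[0,0,0,0,0],[0,0,0,0,0],[0,0,0,0,0],[0,0,0,0,0]]'; python3 -m crank '[[0,0,0,0,0],[0,0,0,0,0],[0,0,0,0,0]]'
```

```text
time: 10.78
tool_pos: [469.5, -143.3, 65.5]
tool_rot: [[0.974, 0.229, 0.002], [0.229, -0.974, -0.002], [0.002, 0.002, -1.0]]
force: [-6.1, 3.1, 29.9]
width: -0.0
grip_force: 15.1
time: 11.03
tool_pos: [469.4, -143.3, 65.5]
tool_rot: [[0.974, 0.229, 0.002], [0.229, -0.974, -0.002], [0.002, 0.002, -1.0]]
force: [-6.9, 1.3, 30.3]
width: -0.002
grip_force: 15.1
```

```bash
python3 -c "from station import *; print(sign_off())"
```

```text
the job is handed in; nothing more can be done
None
```

I switched the rocker on, pressed the round key in, and handed the job in at about 11 s with the closed fingertips holding the bar fully down at about 30 N; sign-off returned no verdict.

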